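# Turn the bench supply down to zero

### The job

Turn the big knob on top of the bench power supply fully anticlockwise, down to its zero stop, and let go of it. Leave the smaller knob beside it as it is set.

Things in the scene. Friction and masses are not known exactly. Their poses are not given: they have to be found in the camera images.
- power_supply: Low grey bench power supply, fixed to the bench, 160 x 220 mm, aluminium top panel 60 mm up. Origin: centre of its underside; its x points to its rear (meter window), z up. Two black bar-grip knobs stand on the panel, each on a dark round dial plate with white ticks, axes 104 mm apart side by side; the big one may be left or right.
- big_knob_grip (a point): Point on the big knob's vertical axis, 90 mm above the bench; turns with it. x: along the bar to its end with the white pointer line; z up. Dial plate 86 mm across; round skirt 58 mm across, top 68 mm above the bench; on it an upright bar 54 mm long, 14 mm thick, 68 to 102 mm above the bench, to be gripped across its thickness.
- big_knob (a joint): Big knob's angle, rad: 0 at the zero stop (white line on the first, thicker tick, near the robot on the left), growing clockwise seen from above to 4.71. Starts at 0.7 to 1.35, so one grasp is enough: turn it anticlockwise from above (positive about z up) by this value. Even friction 0.04 N m, no spring, stays where left.
- small_knob_tip (a point): White-line end of the small knob's bar (32 x 11 mm, 68 to 92 mm above the bench; dial plate 60 mm across): 16 mm from that knob's axis, 82 mm above the bench; turns with it, x outward along the bar. Not to be turned.

How it is judged:
By the outcome, as a careful person would: the job done as asked, in the order asked, and still so for the second after the job is handed in, with the robot touching nothing.
It also fails if it takes over 32 s, if anything falls off the work surface, if the arm or the gripper's body presses on something with over 40 N, if the wrist force passes 120 N, or if a joint passes its speed limit or range.

### The arm

A 6-joint arm with a two-finger parallel gripper is mounted at the origin on a cart in front of the work surface, level with it; the furniture and walls round the work are solid. World frame = base frame: x ahead of the robot, y to its left, z up, the work surface at z = 0. Lengths are in m, angles in rad, forces in N, time in s.
With the tool pointing down it reaches from about 0.35 to 0.775 m from the base axis. Payload 5.5 kg.
Tool frame: the origin (TCP) lies at the very end of the fingers, on their centre line; the grasp point (between the pads) lies 19 mm behind it; z points along the fingers, y is the line along which they close (so a half turn about z gives the same grasp; the last joint's range is limited). The gripper opens to 85 mm and grips with 20 to 120 N. Pads are 22 mm wide; open, the fingers measure 114 mm over their backs; the gripper's body (76 mm by 85 mm) begins 54 mm behind the grasp point. The pads swing forward as they close: fully open they stand 13 mm farther back than shut.
Start: joints at [-1.258, 0.313, 0.046, 1.304, 0, 1.431], TCP at [0.252, -0.517, 0.231] pointing down, gripper open.
Joint ranges: [-2.76, 2.76], [-0.86, 1.69], [-1.03, 1.26], [-2.2, 2.34], [-1.47, 1.5], [-3.14, 3.14]. Speed limits (rad/s): [2.57, 2.57, 3.14, 3.14, 3.14, 3.14].

### API

Orientations are given as a unit quaternion [w, x, y, z].
In Python, from workcell import env, cams, ticket, spotter gives the robot as it stands.
- The arm moves only by the tool jog_arm, never from a script. Its argument "increments" is a list that holds one entry, the list of rows, each a list of 7 numbers: the shift along the tool's x, y, z in units of 0.25 m (1.0 is 0.25 m), then the turn, a rotation vector about the tool's x, y, z in units of 180 degrees (1.0 is 180 degrees), then the closure in counts, from 0 (fully open) to 255 (shut). A call has 1 to 20 rows; each row shifts and turns the commanded pose from where the row before left it, along the tool's axes as they then stand; what a row does not reach is not made up. A row lasts 1/10 s, in which the tool goes at most 50 mm and 8.59 degrees, less where a joint would pass 70% of its speed; a pose out of reach is approached as far as the arm can. A call with a number of a shift or a turn outside -1 to 1 is refused whole. A call with a gripper value outside its range is refused whole. The fingers move at their own pace and stop on an object; "force" is the grip in N (left out, the last holds). Time passes only in rows, so rows that do not move let the fingers close. It gives the time, the measured TCP pose, the force, the opening and the grip force at its end, in the units of the state.
- env.get_state(): the state, without advancing time (a new reading comes with each control period).
- cams.read_camera(name): name is "side" or "top"; returns a dict with "pixels" (480x640x3 uint8, red, green, blue), "fx", "fy", "cx", "cy" (pixels), "k1" (the pictures are not rectified: a ray, as slopes to the right and down, at radius r is drawn at 1 + k1 r^2 times it, then the intrinsics apply), "xyz" and "attitude" of the camera in the world. Camera axes: x right, y down, z forward; pixel columns grow to the right and rows downward; lengths in m; the calibration is good to about 2 mm. A picture is of the moment at which its call begins. There is no depth.
- ticket.hand_in(): hands the job in; it is judged then, once.
Trained networks look in the newest picture that a camera, given by its name, has taken for a name from the list of things; names that differ only in an ending like _2 or _b are one class to them, and where a whole thing is asked for, a point or a joint stands for the part that bears it (a point fixed in the world has none). Each returns a list of dicts, best first, with "conf" (0 to 1); they miss things now and then, are a little off and sometimes report something else, mostly with a low value. They report only what shows in the picture. A call takes as long as a camera call.
- spotter.find_in(target, camera): "uv" ([column, row] in pixels, amid what is visible of it).
- spotter.cut_out(target, camera): "region" (480x640 bool, what is visible of it) and "uv" ([column, row] in pixels, amid what is visible of it).
- spotter.landmark_of(target, camera): "uv" ([column, row] in pixels: a listed point, or the origin of a listed thing).
The state is a dict: "clock": time; "joint_pos": joint angles; "qvel": joint speeds; "tau": joint torques, N m; "tcp_pos": TCP position; "orientation": TCP orientation; "wrist_force": force on the tool from outside, world axes, zero at the start; "ft_torque": the same for the moment, N m; "finger_gap": finger opening in m; "grip_force": force on a finger pad.
Only numpy, scipy, OpenCV 4.12 (cv2) and the standard library are available. Lean on these libraries where they do the work, as an engineer would, in place of code of your own. Each camera call takes 0.05 s, during which the arm holds its last target. There are 200 camera calls.

## Working session

There is one attempt and no reset: what is moved stays moved. The work goes in short steps, Python scripts to look and compute and a tool call to move; the robot and the scene stay as the last step left them, time stands still between calls to the robot, and variables do not carry over. Pictures are saved under pics/ and viewed, at most 10 in all, crops included, and the job is handed in when it is done.

Besides the shell and the picture viewer there is one more tool, called after "Call:" as name([rows], argument=value, ...), one row to a line, values as JSON. jog_arm: Moves the arm, as the interface text tells. Shifts and turns lie within -1 to 1; 1 stands for 0.25 m of shift or 180 degrees of turn. Its arguments: {"type":"object","properties":{"increments":{"type":"array"},"force":{"type":"number"}},"required":["increments"]}

```bash
mkdir -p pics
cat > h.py <<'E'
import numpy as np, cv2
from scipy.spatial.transform import Rotation as R
from workcell import env, cams, ticket, spotter
def rot(q): return R.from_quat([q[1],q[2],q[3],q[0]])
def camR(c):
    a=np.array(c["attitude"]); return a if a.shape==(3,3) else rot(a).as_matrix()
def ray(c,uv):
    d=np.array([(uv[0]-c["cx"])/c["fx"],(uv[1]-c["cy"])/c["fy"]]);s=d.copy()
    for _ in range(30): s=d/(1+c["k1"]*(s@s))
    return camR(c)@np.r_[s,1]
def at_z(c,uv,z):
    r=ray(c,uv);p=np.array(c["xyz"]);return p+r*(z-p[2])/r[2]
def save(c,n): cv2.imwrite("pics/"+n,c["pixels"][:,:,::-1])
E
python3 - <<'E'
from h import *
np.set_printoptions(precision=4,suppress=True)
for n in("top","side"):
    c=cams.read_camera(n);save(c,n+"0.png")
    print(n,c["xyz"],c["attitude"],c["fx"],c["k1"])
    for t,z in(("big_knob_grip",.09),("small_knob_tip",.082),("power_supply",0)):
        for d in spotter.landmark_of(t,n)[:2]: print(t,d["conf"],d["uv"],at_z(c,d["uv"],z))
    for d in spotter.find_in("big_knob",n)[:2]: print("find",d["conf"],d["uv"],at_z(c,d["uv"],.085))
print(env.get_state())
E
```

```text
top [0.3789 0.0319 0.9304] [-0.0779  0.7099 -0.6971  0.0628] 502.1898499093015 -0.09389283289381789
big_knob_grip 0.89 [353.5, 275.3] [ 0.5028 -0.0055  0.09  ]
big_knob_grip 0.41 [383.8, 271.6] [ 0.51   -0.0566  0.09  ]
small_knob_tip 0.7 [409.2, 280.4] [ 0.4968 -0.1007  0.082 ]
power_supply 0.82 [383.2, 272.4] [ 0.5225 -0.065   0.    ]
find 0.74 [356.1, 277.5] [ 0.4999 -0.0101  0.085 ]
side [0.4074 0.7825 0.5059] [ 0.0422 -0.0827  0.8612 -0.4998] 588.117164918573 -0.08707951554869026
big_knob_grip 0.62 [353.9, 226.4] [ 0.5045 -0.0012  0.09  ]
small_knob_tip 0.66 [365.8, 205.8] [ 0.4973 -0.0926  0.082 ]
power_supply 0.91 [350.5, 259.3] [ 0.5144 -0.0531  0.    ]
{'clock': 0.5, 'joint_pos': array([-1.2576,  0.3132,  0.0461,  1.3036,  0.    ,  1.4312]), 'qvel': array([-0.0001, -0.0032,  0.0029,  0.0005,  0.0008, -0.0004]), 'tau': array([ -0.0007, -47.9999,  29.8535,   0.002 ,  -0.0001,   0.    ]), 'tcp_pos': array([ 0.2516, -0.5171,  0.2313]), 'orientation': array([0.    , 0.9745, 0.2245, 0.    ]), 'wrist_force': array([ 0.2798, -0.3102,  0.2853]), 'ft_torque': array([ 0.0287, -0.0459,  0.0085]), 'grip_force': 0.0, 'finger_gap': 0.08544912874009243}
```

View pics/top0.png

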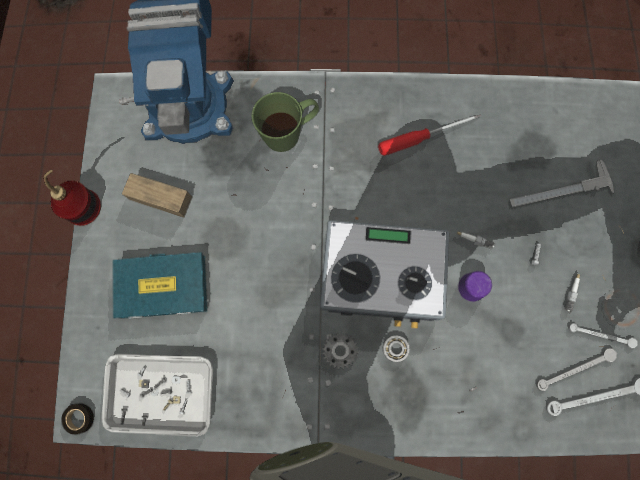

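View pics/side0.png

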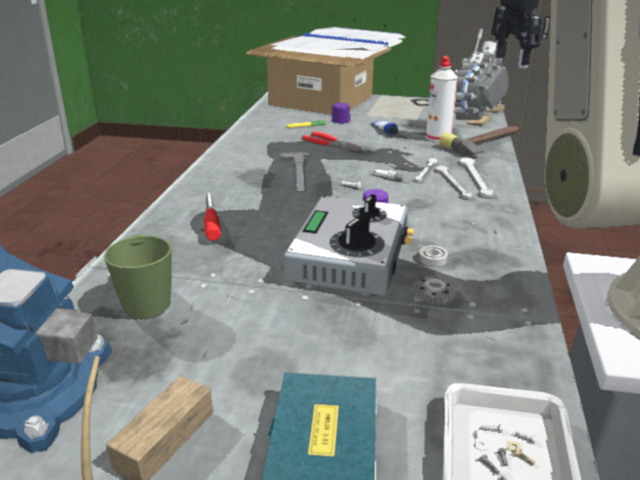

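The top view shows the supply at about (385,268), with the big knob on the left at (355,277) and the small one at (415,282). I'll zoom in on the dial to get the bar angle.

Run:
```python
from h import *
np.set_printoptions(precision=4,suppress=True)
im=cv2.imread("pics/top0.png")
a=cv2.resize(im[245:310,320:385],None,fx=8,fy=8,interpolation=cv2.INTER_CUBIC)
s=cv2.imread("pics/side0.png")[190:265,320:395]
b=cv2.resize(s,(520,520),interpolation=cv2.INTER_CUBIC)
cv2.imwrite("pics/crop.png",cv2.resize(np.hstack([a,b]),(800,400)))
c=cams.read_camera("top")
r=spotter.cut_out("power_supply","top")
m=r[0]["region"].astype(np.uint8)
box=cv2.boxPoints(cv2.minAreaRect(np.argwhere(m)[:,::-1].astype(np.float32)))
P=np.array([at_z(c,u,.06) for u in box]);print(box,P)
r=spotter.cut_out("big_knob","top")
for d in r[:2]:
    m=d["region"].astype(np.uint8);print(d["conf"],d["uv"],m.sum(),cv2.minAreaRect(np.argwhere(m)[:,::-1].astype(np.float32)))
```

```text
[[317.8594 318.7239]
 [326.5957 219.3491]
 [452.4363 230.412 ]
 [443.7    329.7868]] [[ 0.4306  0.0539  0.06  ]
 [ 0.6075  0.042   0.06  ]
 [ 0.5909 -0.1829  0.06  ]
 [ 0.4151 -0.1627  0.06  ]]
0.72 [352.8, 278.4] 892 ((355.5, 277.5), (31.0, 33.0), 90.0)
```

View pics/crop.png

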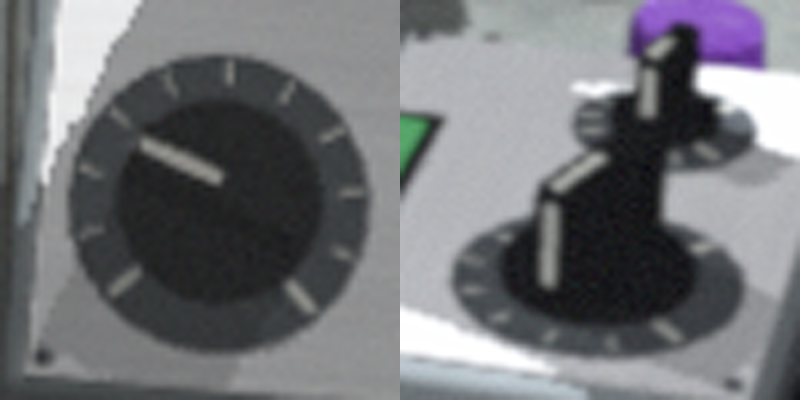

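The crop shows the dial plate centred at about crop (219,204). The white line runs from (220,180) to (142,143), the thick zero tick is at (125,282), and the last tick is at (300,297).

```bash
cat >> h.py <<'E'
def project(c,p):
    q=camR(c).T@(np.array(p)-c["xyz"]);s=q[:2]/q[2];s=s*(1+c["k1"]*(s@s));return np.array([c["fx"]*s[0]+c["cx"],c["fy"]*s[1]+c["cy"]])
E
python3 - <<'E'
from h import *
from scipy.optimize import least_squares
np.set_printoptions(precision=4,suppress=True)
T=cams.read_camera("top");S=cams.read_camera("side")
tp=lambda u:(np.array(u)+.5)/(8*400/520)-.5+[320,245]
sd=lambda u:(np.array(u)+.5)/(400/75)*1-.5+[320,190]
C=at_z(T,tp((219,204)),.061);Cs=at_z(S,sd((597-400,277)),.061)
print("axis top",C,"side",Cs)
ang=lambda p,c:np.degrees(np.arctan2(*(p-c)[[1,0]]))
print("tick0",ang(at_z(T,tp((125,282)),.061),C),"last",ang(at_z(T,tp((300,297)),.061),C))
for z in(.068,.102):print("outer",z,at_z(T,tp((142,143)),z),ang(at_z(T,tp((142,143)),z),C),np.linalg.norm((at_z(T,tp((142,143)),z)-C)[:2]))
i=at_z(T,tp((220,180)),.102);print("inner",i,np.linalg.norm((i-C)[:2]),ang(i,C))
# side: end-face line top (550,193), bottom (549,290); inner (607,157)
e=at_z(S,sd((150,193)),.102);b=at_z(S,sd((149,290)),.068);i2=at_z(S,sd((207,157)),.102)
print("side top",e,ang(e,Cs),"bot",b,ang(b,Cs),"inner",i2,ang(e,i2))
for th in range(50,90,5):
    t=np.radians(th);d=np.r_[np.cos(t),np.sin(t),0];c0=np.r_[C[:2],0]
    pr=[project(T,c0+d*.027+[0,0,z]) for z in(.068,.102)]
    print(th,[((p-[320,245]+.5)*6.154-.5) for p in pr])
E
```

```text
axis top [ 0.5029 -0.0097  0.061 ] side [ 0.5002 -0.007   0.061 ]
tick0 130.69405647618973 last -138.5596511960612
outer 0.068 [0.5189 0.0125 0.068 ] 54.18106630583366 0.027362599725709487
outer 0.102 [0.5134 0.0132 0.102 ] 65.43015206650776 0.02523617720647706
inner [ 0.5036 -0.008   0.102 ] 0.0018748606657412387 67.81562600624443
side top [0.5109 0.0214 0.102 ] 69.28772583637966 bot [0.511  0.0157 0.068 ] 64.4053712574376 inner [ 0.4984 -0.0035  0.102 ] 63.30467589555572
50 [array([147.3865, 138.3997]), array([150.6487, 118.1966])]
55 [array([142.2312, 144.85  ]), array([145.2903, 124.8954])]
60 [array([137.6634, 151.7275]), array([140.5426, 132.0383])]
65 [array([133.7182, 158.981 ]), array([136.442 , 139.5718])]
70 [array([130.4261, 166.5562]), array([133.0206, 147.4397])]
75 [array([127.813 , 174.3962]), array([130.3051, 155.5831])]
80 [array([125.8995, 182.4422]), array([128.317 , 163.9407])]
85 [array([124.7013, 190.6334]), array([127.0727, 172.4494])]
```

Call:
jog_arm([
  [[0.1194, -0.0928, 0.019, 0, 0, 0, 0], [0.1194, -0.0928, 0.019, 0, 0, 0, 0], [0.1194, -0.0928, 0.019, 0, 0, 0, 0], [0.1194, -0.0928, 0.019, 0, 0, 0, 0], [0.1194, -0.0928, 0.019, 0, 0, 0, 0], [0.1194, -0.0928, 0.019, 0, 0, 0, 0], [0.1194, -0.0928, 0.019, 0, 0, 0, 0], [0.1194, -0.0928, 0.019, 0, 0, 0, 0], [0.1194, -0.0928, 0.019, 0, 0, 0, 0], [0.1194, -0.0928, 0.019, 0, 0, 0, 0], [0.1194, -0.0928, 0.019, 0, 0, 0, 0], [0.1194, -0.0928, 0.019, 0, 0, 0, 0], [0.1194, -0.0928, 0.019, 0, 0, 0, 0], [0.1194, -0.0928, 0.019, 0, 0, 0, 0], [0.1194, -0.0928, 0.019, 0, 0, 0, 0], [0, 0, 0, 0, 0, -0.0434, 0], [0, 0, 0, 0, 0, -0.0434, 0], [0, 0, 0, 0, 0, -0.0434, 0], [0, 0, 0, 0, 0, -0.0434, 0], [0, 0, 0, 0, 0, -0.0434, 0]],
], force=30)

```text
clock: 2.75
tcp_pos: [0.502, -0.0082, 0.1601]
orientation: [0.0, 0.842, 0.54, 0.0]
wrist_force: [0.6, -0.0, 0.5]
finger_gap: 0.0853
grip_force: 0.0
```

Call:
jog_arm([
  [[0, 0, 0.05, 0, 0, 0, 0], [0, 0, 0.06, 0, 0, 0, 0], [0, 0, 0.06, 0, 0, 0, 0], [0, 0, 0.06, 0, 0, 0, 0], [0, 0, 0.06, 0, 0, 0, 0], [0, 0, 0.054, 0, 0, 0, 0], [0, 0, 0, 0, 0, 0, 130]],
], force=30)

```text
clock: 3.45
tcp_pos: [0.4999, -0.008, 0.0715]
orientation: [-0.001, 0.844, 0.536, -0.002]
wrist_force: [-0.8, 0.9, -0.0]
finger_gap: 0.0729
grip_force: 0.0
```

Run:
```python
from h import *
T=cams.read_camera("top");S=cams.read_camera("side")
a=cv2.resize(T["pixels"][235:315,315:395],(400,400),interpolation=2)
b=cv2.resize(S["pixels"][165:265,300:400],(400,400),interpolation=2)
save({"pixels":np.hstack([a,b])},"c2.png")
s=env.get_state();print(s["tcp_pos"],s["finger_gap"],s["wrist_force"],s["grip_force"])
```

```text
[ 0.50147149 -0.0082539   0.07357313] 0.0591527579580388 [ 0.16342212 -0.59349494  0.23566832] 0.0
```

View pics/c2.png

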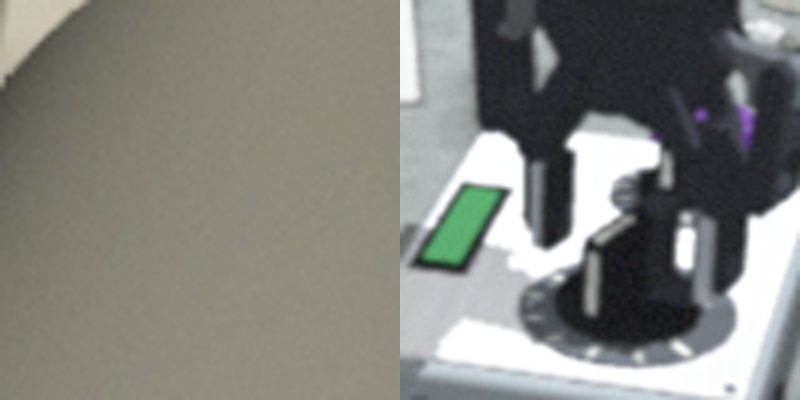

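In the side crop the fingers, at about (550,200) and (715,260), straddle the bar at about (620,260). The arm hides the knob in the top view. Next I'll close.

Call:
jog_arm([
  [[0, 0, 0, 0, 0, 0, 180], [0, 0, 0, 0, 0, 0, 180], [0, 0, 0, 0, 0, 0, 230], [0, 0, 0, 0, 0, 0, 230], [0, 0, 0, 0, 0, 0, 230], [0, 0, 0, 0, 0, 0, 230], [0, 0, 0, 0, 0, 0, 230]],
], force=30)

```text
clock: 4.25
tcp_pos: [0.5018, -0.0079, 0.0748]
orientation: [-0.0, 0.843, 0.537, 0.0]
wrist_force: [-2.9, 1.5, 5.8]
finger_gap: 0.0133
grip_force: 30.9
```

Call:
jog_arm([
  [[0, 0, 0, 0, 0, -0.015, 230], [0, 0, 0, 0, 0, -0.03, 230], [0, 0, 0, 0, 0, -0.03, 230], [0, 0, 0, 0, 0, -0.03, 230], [0, 0, 0, 0, 0, -0.03, 230], [0, 0, 0, 0, 0, -0.03, 230], [0, 0, 0, 0, 0, -0.03, 230], [0, 0, 0, 0, 0, -0.03, 230], [0, 0, 0, 0, 0, -0.03, 230], [0, 0, 0, 0, 0, -0.03, 230], [0, 0, 0, 0, 0, -0.03, 230], [0, 0, 0, 0, 0, -0.02, 230], [0, 0, 0, 0, 0, 0, 230]],
])

```text
clock: 5.55
tcp_pos: [0.5005, -0.008, 0.0748]
orientation: [-0.001, 0.459, 0.889, -0.0]
wrist_force: [-6.3, 0.7, 9.6]
finger_gap: 0.0132
grip_force: 31.4
```

Run:
```python
from h import *
s=env.get_state();q=s["orientation"];print(s["tcp_pos"],2*np.degrees(np.arctan2(q[2],q[1])),s["finger_gap"],s["wrist_force"],s["ft_torque"],s["grip_force"],s["joint_pos"])
```

```text
[ 0.50046934 -0.00799976  0.07479333] 125.3776422540348 0.01315495609298114 [-6.30837348  0.73654597  9.57822115] [0.23595306 1.20913977 0.04194139] 31.395589113235474 [-1.76373801e-01  2.78951590e-01 -4.06453906e-01  8.87371263e-01
 -2.09545601e-04  7.76966395e-01]
```

Call:
jog_arm([
  [[0, 0, 0, 0, 0, -0.01, 230], [0, 0, 0, 0, 0, -0.01, 230], [0, 0, 0, 0, 0, -0.01, 230], [0, 0, 0, 0, 0, 0, 230]],
])

```text
clock: 5.95
tcp_pos: [0.5003, -0.0081, 0.0748]
orientation: [-0.001, 0.417, 0.909, -0.0]
wrist_force: [-6.6, 0.0, 9.7]
finger_gap: 0.0134
grip_force: 31.4
```

```bash
cat > st.py <<'E'
from h import *
s=env.get_state();q=s["orientation"];print(s["tcp_pos"],2*np.degrees(np.arctan2(q[2],q[1])),s["finger_gap"],s["wrist_force"],s["ft_torque"],s["grip_force"])
E
python3 st.py
```

```text
[ 0.50034754 -0.00805964  0.07478895] 130.73358295939332 0.013421056225161451 [-6.56722817  0.02251104  9.69319116] [0.23706319 1.23001645 0.05414261] 31.432413160800934
```

Call:
jog_arm([
  [[0, 0, 0, 0, 0, -0.01, 230], [0, 0, 0, 0, 0, -0.01, 230], [0, 0, 0, 0, 0, 0, 230]],
])

```text
clock: 6.25
tcp_pos: [0.5004, -0.0081, 0.0749]
orientation: [-0.001, 0.39, 0.921, -0.0]
wrist_force: [-7.4, 1.3, 10.1]
finger_gap: 0.0134
grip_force: 53.6
```

```bash
python3 st.py
python3 - <<'E'
from h import *
S=cams.read_camera("side")
save({"pixels":cv2.resize(S["pixels"][175:265,310:400],(600,600),interpolation=2)},"c3.png")
E
```

```text
[ 0.50035325 -0.00808277  0.07485856] 134.13034156623988 0.013378321552741495 [-7.38158439  1.32287583 10.11388523] [ 0.39355095  1.30364802 -1.46473377] 53.63574993330985
```

View pics/c3.png

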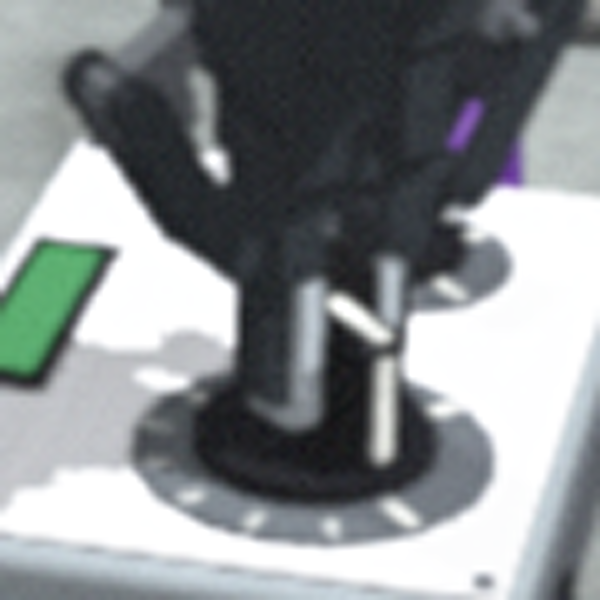

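The torque jumped to −1.46 N m at the stop. The picture shows the white line's foot at (383,455), pointing at the thick tick at (402,513). I'll release and lift.

Call:
jog_arm([
  [[0, 0, 0, 0, 0, 0, 120], [0, 0, 0, 0, 0, 0, 120], [0, 0, 0, 0, 0, 0, 120], [0, 0, 0, 0, 0, 0, 120], [0, 0, 0, 0, 0, 0, 120], [0, 0, -0.04, 0, 0, 0, 120], [0, 0, -0.08, 0, 0, 0, 120], [0, 0, -0.1, 0, 0, 0, 120], [0, 0, -0.1, 0, 0, 0, 120], [0, 0, -0.1, 0, 0, 0, 120], [0, 0, -0.1, 0, 0, 0, 120], [0, 0, 0, 0, 0, 0, 120]],
])

```text
clock: 7.5
tcp_pos: [0.5042, -0.0087, 0.2084]
orientation: [0.003, 0.388, 0.922, 0.001]
wrist_force: [0.2, 0.1, 0.6]
finger_gap: 0.0453
grip_force: 0.0
```

```bash
python3 st.py
python3 - <<'E'
from h import *
S=cams.read_camera("side")
save({"pixels":cv2.resize(S["pixels"][175:265,310:400],(600,600),interpolation=2)},"c4.png")
E
```

```text
[ 0.50417142 -0.0086509   0.20838118] 134.30734633847922 0.045289849261721284 [0.23006294 0.10094205 0.59293801] [ 0.04370106 -0.0173888   0.01767628] 0.0
```

View pics/c4.png

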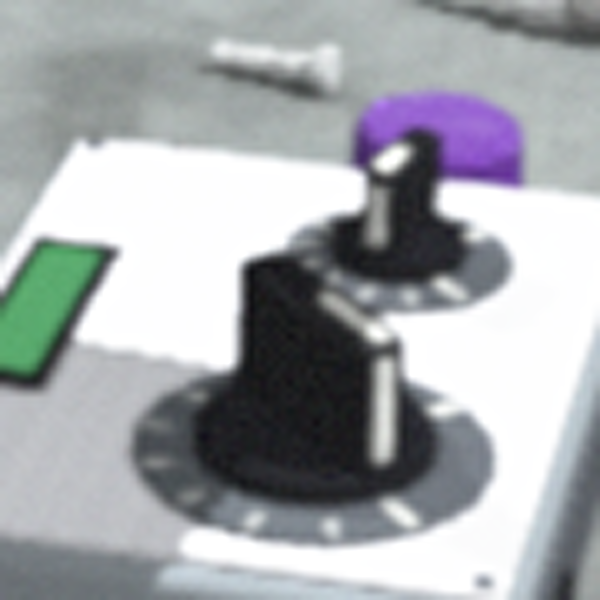

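The white line (foot at (383,460)) still points at the thick tick (402,513). The small knob's line, at (378,215), is unchanged, and the gripper is clear of everything.

```bash
python3 -c "from workcell import ticket;print(ticket.hand_in())"
```

```text
the job is handed in; nothing more can be done
None
```

The big knob is turned fully anticlockwise to its zero stop (confirmed by a torque spike) and released, the small knob still looks as it was set, the gripper is clear, and the job is handed in at about 7.5 s on the robot clock.

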